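# Refit the LED driver module in a moving-head lamp and hold it home

### The arm

A 6-joint arm with a two-finger parallel gripper is mounted at the origin on the work surface. World frame = base frame: x ahead of the robot, y to its left, z up, the work surface at z = 0. Lengths are in m, angles in rad, forces in N, time in s.
With the tool pointing down it reaches from about 0.25 to 0.775 m from the base axis. Payload 4 kg.
Tool frame: the origin (TCP) lies at the very end of the fingers, on their centre line; the grasp point (between the pads) lies 19 mm behind it (r.hold_point_z is the z of the grasp point in the tool frame, in m); z points along the fingers, y is the direction in which the jaws open and shut (so a half turn about z gives the same grasp; the last joint's range is limited). The gripper opens to 85 mm and grips with 20 to 120 N. Pads are 22 mm wide; open, the fingers measure 114 mm over their backs; the gripper's body (76 mm by 85 mm) begins 54 mm behind the grasp point. The pads swing forward as they close: fully open they stand 13 mm farther back than shut.
Start: joints at [-1.263, 0.087, 1.371, -0, 1.684, -0.103], TCP at [0.22, -0.504, 0.231] pointing down, gripper open.
Joint ranges: [-3.1, 3.1], [-0.76, 2.03], [0.27, 2.55], [-1.08, 4.22], [0.17, 2.65], [-2.57, 2.57]. Speed limits (rad/s): [2.79, 2.79, 3.14, 3.14, 3.14, 3.14].

### API

Orientations are given as a unit quaternion [w, x, y, z].
In Python, from workcell import r gives the robot as it stands.
- The arm moves only by the tool play_rows, never from a script. Its argument "moves" is a list of rows, each a list of 3 entries, a list of its own where there are three numbers: the turn, a rotation vector about the tool's x, y, z in rad, then the shift along the tool's x, y, z in cm, then the gripper command: -1 is shut, 1 is fully open, values between are in proportion. A call has 1 to 5 rows; each row shifts and turns the commanded pose from where the row before left it, along the tool's axes as they then stand; what a row does not reach is not made up. A row lasts 1/8 s, in which the tool goes at most 62.5 mm and 10.7 degrees, less where a joint would pass 70% of its speed; a pose out of reach is approached as far as the arm can. A call with a gripper value outside its range is refused whole. The fingers move at their own pace and stop on an object; "squeeze" is the grip in N (left out, the last holds). Time passes only in rows, so rows that do not move let the fingers close. It gives the time, the measured TCP pose, the force and the opening at its end, in the units of the state.
- r.get_obs(): the state, without advancing time (a new reading comes with each control period).
- r.capture(name): name is "scene" or "top"; returns the picture (384x512x3 uint8, red, green, blue); there is no depth.
- r.camera_info(name): a dict with "fov_y" (degrees; the focal length in pixels is half the picture's height over the tangent of half this angle, whatever the lens; pixels are square), "cx", "cy" (the principal point, pixels), "distortion" ([k1, k2, p1, p2, k3] as OpenCV has them; the pictures are not rectified), "origin" and "rotation" of the camera in the world. Camera axes: x right, y down, z forward; pixel columns grow to the right and rows downward; lengths in m; the calibration is good to about 2 mm. A picture is of the moment at which its call begins. camera_info takes no time and is no camera call.
- r.close_job(): hands the job in, once; it reports no verdict.
The state is a dict: "t": time; "joint_pos": joint angles; "qd": joint speeds; "effort": joint torques, N m; "tcp_pos": TCP position; "eef_rot": TCP orientation; "force": force on the tool from outside, world axes, zero at the start; "wrist_torque": the same for the moment, N m; "gripper_width": finger opening in m.
Only numpy, scipy, OpenCV 4.12 (cv2) and the standard library are available. Lean on these libraries where they do the work, as an engineer would, in place of code of your own. Each camera call takes 0.05 s, during which the arm holds its last target. There are 200 camera calls.

### The job

Take the LED driver module (the plate with the finned black heat sink) from the bench and put it back into the opened lamp head: slide its nose in under the cross brace, feeling for the locating pin hidden there, until the plate's hole drops over it. Then press the plate fully home on the deck against the sprung contacts and finish while holding it pressed down (do not let go; a colleague will put the screws in). Do not ram it against the lamp, and leave the other things on the bench where they are.

Things in the scene. Friction and masses are not known exactly. Their poses are not given: they have to be found in the camera images.
- heatsink (a point): centre of the loose driver module's black finned heat sink, a block 60 x 40 x 40 mm (x, y, z) on its aluminium base plate; the module is gripped here, across the 40 mm (along y). The point is 25 mm above the plate's underside (heat sink from 5 to 45 mm), z up, +x towards the plate's nose. Fingers beside it must stay above the plate. The module, about 0.35 kg, lies flat on the bench.
- hole (a point): centre of the 13 mm round locating hole through the module's base plate, at the plate's underside: 88 mm ahead (+x) of the heat sink's centre and 25 mm below it, on the plate's centreline. Axes as the heat sink. The plate is 158 x 94 x 5 mm, its nose edge 30 mm ahead of the hole. A circuit board up to 8 mm high lies on it 32 to 56 mm behind the hole.
- tail (a point): point on the underside of the module's base plate, on its centreline, 35 mm behind (-x) the heat sink's centre and 25 mm below it, 5 mm from the plate's tail edge. Axes as the heat sink.
- seat (a point): point on the lamp head's flat deck (50 mm above the bench), on its centreline midway under the cross brace; x along the deck to the lens, the way the module slides in; z up. On the centreline under the brace, unseen from above, stands a fixed steel locating pin: 8 mm thick, 8 mm high, top 3 mm tapered to 3.6 mm; it lies from 8 mm behind to 8 mm ahead of this point, varying from lamp to lamp.
- brace (a point): middle of the top of the cross brace, a flat aluminium bar 32 mm wide (along x), 4 mm thick, spanning the deck 30 mm above it: its underside is 26 mm over the deck. It lies straight above the seat point, same axes. The module goes in nose first from behind it (-x), over the pin; heat sink and contacts stay behind it.
- head: opened black lamp head, fixed, lying on foam; origin on the bench, 53 mm behind the seat point, same axes. Deck: channel 100 mm wide between aluminium webs 35 mm high, from 140 mm behind the origin (open end) to an end wall 95 mm ahead. Shell outside the webs: no higher than they are, to 115 mm each side. Beyond: optics block 96 mm and, from 150 mm ahead, lens barrel 166 mm above the bench.
- contacts (a joint): spring-loaded contact strip in the deck, 12 x 50 mm, black with brass contacts, centred 108 mm behind the seat point; it stands 4 mm proud and the module's tail pushes it down. Value in m: 0 = up, 0.004 = level with the deck. It takes 6 N to start, about 9 N when level, more than the module's weight bears on it, so it lifts the tail again when not held.
- shielded: bystander beside the module: another loose module, a shorter plate 100 x 72 x 4 mm with a flat steel screening can (no heat sink, no hole), 18 mm high; origin at the centre of its underside. Not to be used. Other bystanders, all under 55 mm high: multimeter, screwdriver, screw dish, fan, round rear cap, spanner.
Not all that is in view belongs to the job. What is shaped like the part that bears heatsink but turquoise is not meant.

How it is judged:
By the outcome, as a careful person would: the job done as asked, in the order asked, and still so for the second after the job is handed in, while the arm keeps its last pose, push and grip.
It also fails if it takes over 54 s, if anything falls off the work surface, if the arm or the gripper's body presses on something with over 40 N, if the wrist force passes 120 N, or if a joint passes its speed limit or range.

## Working session

There is one attempt and no reset: what is moved stays moved. The work goes in short steps, Python scripts to look and compute and a tool call to move; the robot and the scene stay as the last step left them, time stands still between calls to the robot, and variables do not carry over. Pictures are saved under pics/ and viewed, about 8 in all and at most 12, crops included, and the job is handed in when it is done.

Besides the shell and the picture viewer there is one more tool, called after "Request:" in YAML: its name, and indented under it one key for each argument. play_rows: Moves the arm, as the interface text tells. Its arguments: {"type":"object","properties":{"moves":{"type":"array","items":{"type":"array"}},"squeeze":{"type":"number"}},"required":["moves"]}

```bash
mkdir -p pics; ls
cat > h.py <<'E'
import numpy as np, cv2
from workcell import r
def K(n):
    c=r.camera_info(n); f=192/np.tan(np.radians(c['fov_y'])/2)
    return np.array([[f,0,c['cx']],[0,f,c['cy']],[0,0,1]]),np.array(c['distortion'],float),np.array(c['origin']),np.array(c['rotation'])
def plane(n,px,z):
    k,d,o,R=K(n); p=cv2.undistortPoints(np.array(px,float).reshape(-1,1,2),k,d).reshape(-1,2)
    v=np.c_[p,np.ones(len(p))]@R.T
    return o+v*((z-o[2])/v[:,2])[:,None]
def proj(n,X):
    k,d,o,R=K(n); X=np.atleast_2d(X)
    return cv2.projectPoints((X-o)@R,np.zeros(3),np.zeros(3),k,d)[0].reshape(-1,2)
def snap(n,f):
    im=r.capture(n); cv2.imwrite('pics/'+f,im[:,:,::-1]); return im
E
python3 - <<'E'
from h import *
for n in('scene','top'):
    im=snap(n,n+'0.png'); print(r.camera_info(n))
print(r.get_obs(), r.hold_point_z)
a=cv2.imread('pics/top0.png');cv2.imwrite('pics/top0b.png',cv2.resize(a,(800,600),interpolation=cv2.INTER_CUBIC))
a=cv2.imread('pics/scene0.png');cv2.imwrite('pics/scene0b.png',cv2.resize(a,(800,600),interpolation=cv2.INTER_CUBIC))
E
```

```text
pics
{'fov_y': 57.02991756900967, 'cx': 256.4112975228538, 'cy': 189.8038259909878, 'distortion': array([-0.01787895,  0.        ,  0.        ,  0.        ,  0.        ]), 'origin': array([ 1.13038082, -0.15665054,  0.58887628]), 'rotation': array([-0.34057858,  0.69089663,  0.56961103, -0.28672524])}
{'fov_y': 52.75296937992509, 'cx': 255.43068433936043, 'cy': 191.19187801873682, 'distortion': array([-0.03815601,  0.        ,  0.        ,  0.        ,  0.        ]), 'origin': array([ 0.36423911, -0.06541432,  0.98374448]), 'rotation': array([ 0.05141062, -0.70563544,  0.70606597, -0.03010688])}
{'t': 0.1, 'joint_pos': array([-1.26309762e+00,  8.78819667e-02,  1.37210103e+00, -1.70332840e-05,
        1.68359986e+00, -1.03100194e-01]), 'qd': array([ 1.12828176e-03, -1.33881290e-03, -3.76294349e-03, -1.79717373e-03,
        4.47588442e-05, -1.34887622e-03]), 'effort': array([ 2.82499670e-03, -3.53014612e+01, -3.14219677e+01, -1.30391909e-04,
        7.91513070e-03, -7.59999210e-06]), 'tcp_pos': array([ 0.21949292, -0.50381815,  0.23025676]), 'eef_rot': array([-9.89036426e-04,  9.78979300e-01,  2.03957200e-01, -1.10040065e-04]), 'force': array([-0.43402902,  0.45831722,  0.31174698]), 'wrist_torque': array([ 0.00263408, -0.0535968 ,  0.0021556 ]), 'gripper_width': 0.08540944342684381} -0.0187
```

View pics/top0b.png

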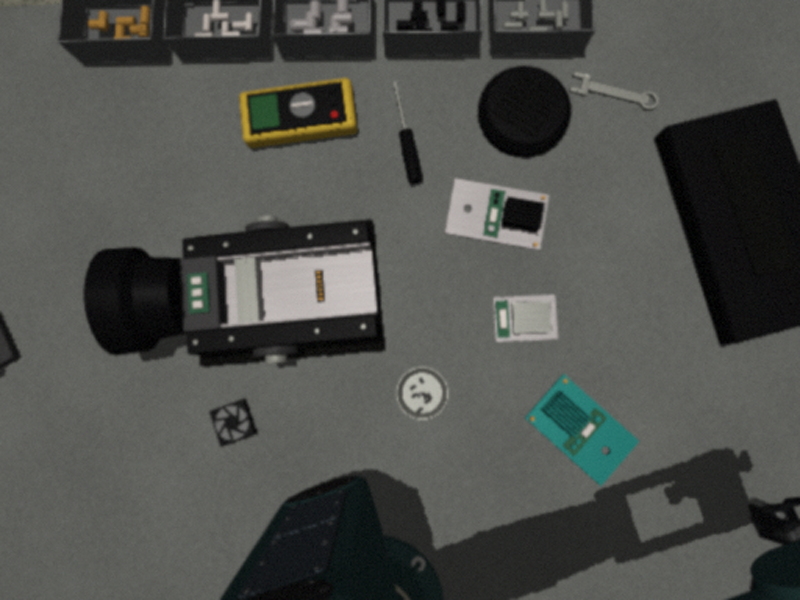

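View pics/scene0b.png

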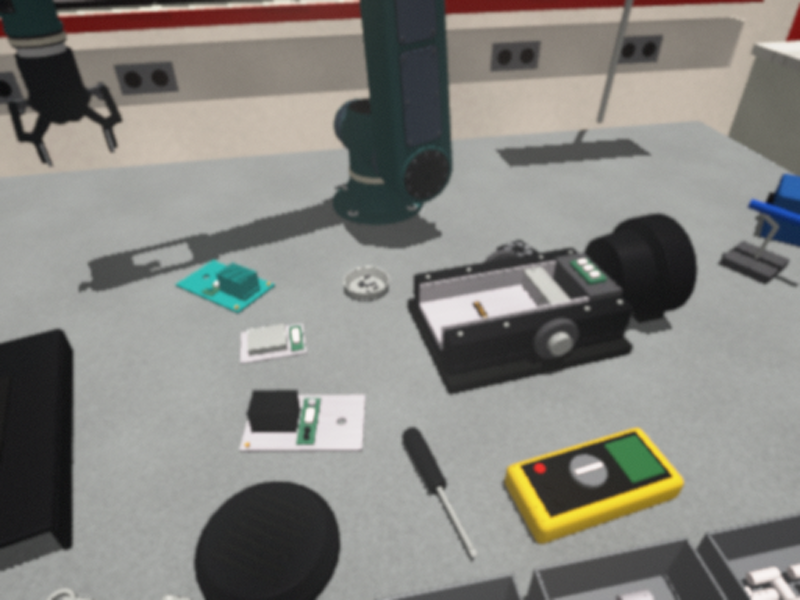

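Top view (800-px frame): the candidates are the white plate with black heat sink at (523,213), its hole at (468,208), the turquoise copy at (580,425), and the shielded module at (527,318). I choose the white plate with the black finned block. The lamp deck is at (310,285), the brace at (247,290) and the contacts at (320,286). The module's nose and the lens both point image-left.

```bash
sed -i "s/np.array(c\['rotation'\])$/Rot(c['rotation'])/; 1a from scipy.spatial.transform import Rotation as Ro\ndef Rot(q):\n    return Ro.from_quat(np.roll(q,-1)).as_matrix()" h.py
cat > m.py <<'E'
from h import *
im=cv2.imread('pics/top0.png'); hsv=cv2.cvtColor(im,cv2.COLOR_BGR2HSV)
print(plane('top',[[256,192],[0,192],[256,0]],0).round(3))
def comp(mask,seed,k=0):
    if k: mask=cv2.morphologyEx(mask,cv2.MORPH_CLOSE,np.ones((k,k)))
    n,l,s,c=cv2.connectedComponentsWithStats(mask); return (l==l[seed[1],seed[0]]).astype(np.uint8)
W=((hsv[...,2]>120)&(hsv[...,1]<60)).astype(np.uint8)
def rect(m,z,n='top'):
    c=max(cv2.findContours(m,cv2.RETR_EXTERNAL,cv2.CHAIN_APPROX_NONE)[0],key=cv2.contourArea)
    h=cv2.convexHull(c).reshape(-1,2); P=plane(n,h,z)
    rr=cv2.minAreaRect((P[:,:2]*1000).astype(np.float32)); return rr,cv2.boxPoints(rr).round(1).tolist()
m=comp(W,(312,150)); print('plate',rect(m,.005))
d=comp(W,(225,180)); print('deck',d.sum(),rect(d,.05))
g=cv2.cvtColor(im,cv2.COLOR_BGR2GRAY)
# hole: dark blob round (299,133)
s=g[126:142,291:308]; hm=(s<s.min()+40).astype(float); yy,xx=np.nonzero(hm); print('hole',len(xx),291+xx.mean(),126+yy.mean(),plane('top',[[291+xx.mean(),126+yy.mean()]],.003))
B=((hsv[...,2]<45)).astype(np.uint8); b=comp(B,(336,137)); print('hs',b.sum(),rect(b,.045))
# contacts brass
C=((hsv[...,0]>8)&(hsv[...,0]<28)&(hsv[...,1]>90)).astype(np.uint8); C[:, :190]=0;C[:,220:]=0;C[:160]=0;C[200:]=0
yy,xx=np.nonzero(C);print('contacts',len(xx),xx.mean(),yy.mean(),plane('top',[[xx.mean(),yy.mean()]],.054),rect(C,.054))
o=np.hstack([cv2.resize(im[105:170,275:360],None,fx=5,fy=5,interpolation=2)[:, :400],cv2.resize(im[135:225,110:250],(400,325))])
cv2.imwrite('pics/crop1.png',o)
E
python3 m.py
```

```text
[[ 0.476 -0.037  0.   ]
 [ 0.478  0.643  0.   ]
 [ 1.006 -0.037  0.   ]]
plate (((497.1523132324219, -10.13946533203125), (1422.850341796875, 1032.4805908203125), 88.92224884033203), [[-32.400001525878906, -711.7000122070312], [999.9000244140625, -731.0999755859375], [1026.699951171875, 691.4000244140625], [-5.599999904632568, 710.9000244140625]])
deck 3576 (((494.88409423828125, 123.90646362304688), (109.2113265991211, 242.62815856933594), 4.706911087036133), [[430.5, 240.3000030517578], [450.3999938964844, -1.5], [559.2999877929688, 7.5], [539.4000244140625, 249.3000030517578]])
hole 21 299.0 133.0 [[ 0.62943147 -0.14850814  0.003     ]]
hs 428 (((607.2569580078125, -230.5799560546875), (59.508575439453125, 46.799190521240234), 80.04332733154297), [[579.0999755859375, -255.8000030517578], [625.2000122070312, -263.8999938964844], [635.4000244140625, -205.3000030517578], [589.4000244140625, -197.1999969482422]])
contacts 59 204.28813559322035 182.23728813559322 [[0.49426382 0.08740254 0.054     ]] (((493.8963623046875, 87.45086669921875), (46.815887451171875, 7.326533794403076), 6.150211811065674), [[470.20001220703125, 88.5999984741211], [471.0, 81.30000305175781], [517.5999755859375, 86.30000305175781], [516.7999877929688, 93.5999984741211]])
```

View pics/crop1.png

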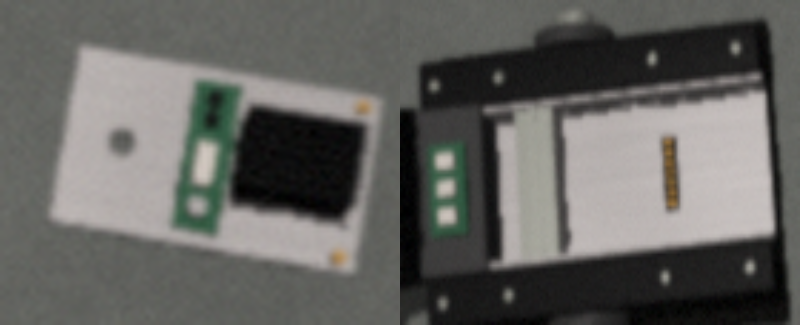

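The crop confirms the choice: black finned block, green board, and hole at crop (121,142). It also shows the deck with brace and contacts. Next I refine the axes.

```bash
cat > m2.py <<'E'
from h import *
import re
src=open('m.py').read().split("m=comp")[0].split('\n',1)[1]; exec(src)
Wl=W.copy(); n,l,s,c=cv2.connectedComponentsWithStats(Wl); m=(l==l[133,290]).astype(np.uint8)
rr,b=rect(m,.005); print('plate',rr,b)
# screws: small bright blobs
im2=im; g=cv2.cvtColor(im,cv2.COLOR_BGR2GRAY)
pred=[(433,85),(498,77),(652,58),(735,48),(442,303),(508,295),(665,277),(750,267)]
pts=[]
for x,y in pred:
    u,v=int(110+(x-400)/2.857),int(135+y/3.611)
    p=g[v-3:v+4,u-3:u+4].astype(float); w=np.clip(p-p.min()-15,0,None); Y,X=np.mgrid[v-3:v+4,u-3:u+4]; pts.append(((w*X).sum()/w.sum(),(w*Y).sum()/w.sum()))
P=plane('top',pts,.085)[:,:2]; print('screws',(P*1000).round(1).tolist())
for q in(P[:4],P[4:]):
    a=np.polyfit(q[:,1],q[:,0],1); print('yaw',90-np.degrees(np.arctan(a[0])), 'x at y=.1',np.polyval(a,.1))
# brace edges: profile along head axis
yaw=np.radians(95.5)
for off in(-.025,0,.025):
    t=np.arange(.13,.26,.002); base=np.array([.494,.087])
    e=np.array([np.cos(yaw),np.sin(yaw)]); f=np.array([-e[1],e[0]])
    X=np.array([np.r_[base+e*(tt-.087)+f*off,.08] for tt in t]); q=proj('top',X).astype(np.float32)
    lab=cv2.remap(im,q[:,0],q[:,1],1); print(off,[(int(1000*a),*map(int,v[0] if v.ndim>1 else v)) for a,v in zip(t,lab)][::2])
E
python3 m2.py
```

```text
[[ 0.476 -0.037  0.   ]
 [ 0.478  0.643  0.   ]
 [ 1.006 -0.037  0.   ]]
plate ((620.4285888671875, -196.2308349609375), (161.48934936523438, 96.60427856445312), 79.45469665527344) [[558.2000122070312, -266.79998779296875], [653.0999755859375, -284.5], [682.7000122070312, -125.69999694824219], [587.7000122070312, -108.0]]
screws [[548.6, 283.3], [553.7, 228.7], [565.5, 99.2], [572.3, 29.6], [404.3, 269.9], [409.7, 215.2], [421.4, 85.7], [427.9, 16.3]]
yaw 95.31931502933494 x at y=.1 0.565626598988357
yaw 95.28978574371658 x at y=.1 0.42013171255581067
-0.025 [(130, 174, 176, 181), (134, 172, 173, 179), (138, 172, 174, 180), (142, 171, 175, 181), (146, 174, 176, 181), (150, 174, 176, 183), (154, 174, 175, 182), (158, 175, 177, 183), (162, 174, 177, 183), (166, 171, 172, 178), (170, 117, 120, 124), (174, 65, 64, 68), (178, 82, 86, 87), (182, 134, 142, 142), (186, 150, 159, 160), (190, 151, 159, 160), (194, 149, 159, 158), (198, 151, 160, 159), (202, 148, 157, 157), (206, 148, 157, 157), (210, 153, 159, 162), (214, 169, 172, 176), (218, 173, 174, 181), (222, 169, 171, 177), (226, 125, 1
[... 863 characters left out ...]
025 [(130, 176, 179, 184), (134, 176, 179, 185), (138, 176, 179, 185), (142, 178, 180, 185), (146, 178, 180, 186), (150, 180, 183, 188), (154, 176, 178, 185), (158, 178, 180, 186), (162, 178, 181, 187), (166, 179, 180, 187), (170, 148, 148, 155), (174, 72, 72, 76), (178, 80, 84, 85), (182, 142, 151, 151), (186, 157, 166, 166), (190, 155, 163, 164), (194, 156, 163, 165), (198, 156, 163, 165), (202, 153, 162, 163), (206, 152, 160, 160), (210, 155, 162, 164), (214, 169, 173, 178), (218, 176, 177, 183), (222, 170, 173, 178), (226, 116, 117, 121), (230, 34, 34, 35), (234, 19, 18, 18), (238, 26, 24, 26), (242, 47, 47, 49), (246, 60, 60, 62), (250, 60, 60, 61), (254, 52, 58, 48), (258, 59, 77, 48)]
```

```bash
cat >> h.py <<'E'
EH=np.array([np.cos(np.radians(95.3)),np.sin(np.radians(95.3))]); SEAT=np.array([.4842,.1955])
def delta(p,yaw):
    o=r.get_obs(); R=Rot(o['eef_rot']); y=np.radians(yaw)
    T=np.array([[np.cos(y),np.sin(y),0],[np.sin(y),-np.cos(y),0],[0,0,-1]])
    rv=Ro.from_matrix(R.T@T).as_rotvec()
    print('t',o['t'],'turn',rv.round(4),'shift now-axes cm',(R.T@(p-o['tcp_pos'])*100).round(2),'target-axes cm',(T.T@(p-o['tcp_pos'])*100).round(2),'yawnow',np.degrees(np.arctan2(R[1,0],R[0,0])).round(2),'tcp',o['tcp_pos'].round(4),'F',o['force'].round(1),'M',o['wrist_torque'].round(2),'w',round(o['gripper_width'],4),'j6',o['joint_pos'][5].round(2))
E
python3 -c "
from h import *
delta(np.array([.6133,-.235,.12]),79.45)"
```

```text
t 0.1 turn [-0.0017 -0.0011 -0.9759] shift now-axes cm [46.84 -8.9  11.05] target-axes cm [33.64 33.79 11.03] yawnow 23.54 tcp [ 0.2195 -0.5038  0.2303] F [-0.4  0.5  0.3] M [ 0.   -0.05  0.  ] w 0.0854 j6 -0.1
```

Request:
play_rows:
  moves:
    - [[0, 0, 0], [5.8, -1.1, 0], 1]
    - [[0, 0, 0], [5.8, -1.1, 0], 1]
    - [[0, 0, 0], [5.8, -1.1, 0], 1]
    - [[0, 0, 0], [5.8, -1.1, 0], 1]
    - [[0, 0, 0], [5.8, -1.1, 0], 1]
  squeeze: 100

```text
t: 0.72
tcp_pos: [0.4647, -0.3366, 0.2308]
eef_rot: [-0.0, 0.979, 0.204, -0.0]
force: [0.4, -1.3, 0.6]
gripper_width: 0.0854
```

Request:
play_rows:
  moves:
    - [[0, 0, 0], [5.8, -1.1, 1], 1]
    - [[0, 0, 0], [5.8, -1.1, 1], 1]
    - [[0, 0, 0], [5.8, -1.1, 1], 1]
    - [[0, 0, -0.18], [0, 0, 0], 1]
    - [[0, 0, -0.18], [0, 0, 0], 1]

```text
t: 1.35
tcp_pos: [0.6103, -0.2371, 0.1995]
eef_rot: [-0.001, 0.925, 0.38, -0.001]
force: [-0.1, 0.0, 0.8]
gripper_width: 0.0854
```

Request:
play_rows:
  moves:
    - [[0, 0, -0.18], [0, 0, 0], 1]
    - [[0, 0, -0.18], [0, 0, 0], 1]
    - [[0, 0, -0.18], [0, 0, 0], 1]
    - [[0, 0, -0.07], [0, 0, 0], 1]
    - [[0, 0, 0], [0, 0, 0], 1]

```text
t: 1.98
tcp_pos: [0.6096, -0.2382, 0.2005]
eef_rot: [-0.001, 0.771, 0.637, -0.0]
force: [-0.1, -0.3, 0.4]
gripper_width: 0.0855
```

```bash
python3 -c "
from h import *
delta(np.array([.6133,-.235,.010]),79.45)"
```

```text
t 1.975 turn [-0.0013 -0.0003 -0.0067] shift now-axes cm [ 0.37  0.32 19.05] target-axes cm [ 0.38  0.3  19.05] yawnow 79.06 tcp [ 0.6096 -0.2382  0.2005] F [-0.1 -0.3  0.4] M [ 0.05  0.01 -0.06] w 0.0855 j6 -0.27
```

Request:
play_rows:
  moves:
    - [[0, 0, -0.007], [0.4, 0.3, 6], 1]
    - [[0, 0, 0], [0, 0, 5], 1]
    - [[0, 0, 0], [0, 0, 2], 1]
    - [[0, 0, 0], [0, 0, 0], 1]

```text
t: 2.48
tcp_pos: [0.6128, -0.2346, 0.0697]
eef_rot: [-0.002, 0.769, 0.639, -0.001]
force: [0.2, 0.4, 0.2]
gripper_width: 0.0856
```

```bash
python3 -c "
from h import *
delta(np.array([.6133,-.235,.010]),79.45)
a=snap('top','t1.png');b=snap('scene','s1.png')
# predicted points
H=np.array([.6133,-.235,.025]);u=np.array([.1831,.9831,0]);v=np.array([-.9831,.1831,0])
c=cv2.imread('pics/s1.png')
for p in (H+u*.03+v*.02+[0,0,.02],H+u*.03-v*.02+[0,0,.02],H-u*.03+v*.02+[0,0,.02],H-u*.03-v*.02+[0,0,.02],H+u*.088-[0,0,.02]):
    q=proj('scene',p)[0]; cv2.circle(c,tuple(int(x) for x in q.round()),1,(0,0,255),-1)
l=cv2.resize(c[190:310,110:260],(600,480)); cv2.imwrite('pics/s1c.png',l)"
```

```text
t 2.475 turn [-0.0033 -0.0008  0.0006] shift now-axes cm [-0.03  0.08  5.97] target-axes cm [-0.03  0.06  5.97] yawnow 79.48 tcp [ 0.6128 -0.2346  0.0697] F [0.2 0.4 0.2] M [ 0.01  0.02 -0.02] w 0.0856 j6 -0.27
```

View pics/s1c.png

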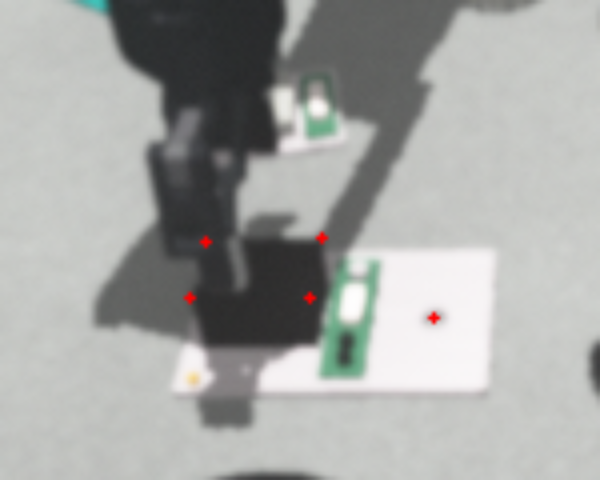

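The predicted hole lies on the real one (433,318), and the heat sink's predicted top corners fit to about 2 px. The fingers straddle it, so I descend and grip.

Request:
play_rows:
  moves:
    - [[0, 0, 0], [0, 0.05, 3], 1]
    - [[0, 0, 0], [0, 0, 2], 1]
    - [[0, 0, 0], [0, 0, 0.9], 1]
    - [[0, 0, 0], [0, 0, 0], -1]
    - [[0, 0, 0], [0, 0, 0], -1]

```text
t: 3.2
tcp_pos: [0.6149, -0.2354, 0.0136]
eef_rot: [0.001, 0.769, 0.64, 0.0]
force: [-0.3, -0.5, -0.4]
gripper_width: 0.0515
```

Request:
play_rows:
  moves:
    - [[0, 0, 0], [0, 0, 0], -1]
    - [[0, 0, 0], [0, 0, 0], -1]
    - [[0, 0, 0], [0, 0, 0], -1]
    - [[0, 0, 0], [0, 0, 0], -1]

```text
t: 3.7
tcp_pos: [0.615, -0.2356, 0.0141]
eef_rot: [0.001, 0.769, 0.64, 0.0]
force: [-0.6, 0.5, 5.9]
gripper_width: 0.0387
```

```bash
python3 -c "
from h import *
delta(np.array([.6133,-.235,.010]),79.45)"
```

```text
t 3.7 turn [0.0026 0.001  0.0012] shift now-axes cm [ 0.03 -0.18  0.41] target-axes cm [ 0.02 -0.18  0.41] yawnow 79.52 tcp [ 0.615  -0.2356  0.0141] F [-0.6  0.5  5.9] M [ 0.11  0.44 -0.02] w 0.0387 j6 -0.27
```

Request:
play_rows:
  moves:
    - [[0, 0, 0], [0, 0, -0.5], -1]
    - [[0, 0, 0], [0, 0, -2], -1]
    - [[0, 0, 0], [0, 0, -4], -1]
    - [[0, 0, 0], [0, 0, -5], -1]
    - [[0, 0, 0], [0, 0, -4], -1]

```text
t: 4.32
tcp_pos: [0.6143, -0.235, 0.1702]
eef_rot: [0.001, 0.769, 0.64, 0.0]
force: [0.8, 0.4, -4.1]
gripper_width: 0.039
```

Request:
play_rows:
  moves:
    - [[0, 0, -0.07], [0, 0, 0], -1]
    - [[0, 0, -0.07], [0, 0, 0], -1]
    - [[0, 0, -0.07], [0, 0, 0], -1]
    - [[0, 0, -0.067], [0, 0, 0], -1]
    - [[0, 0, 0], [0, 0, 0], -1]

```text
t: 4.95
tcp_pos: [0.6139, -0.2349, 0.1676]
eef_rot: [-0.0, 0.673, 0.739, -0.0]
force: [-0.3, 0.2, -3.3]
gripper_width: 0.0386
```

```bash
python3 -c "
from h import *
p=SEAT-EH*(.088+.06)
delta(np.r_[p,.16],95.3)"
```

```text
t 4.95 turn [-0.0001 -0.0001  0.0007] shift now-axes cm [29.26 -8.92  0.76] target-axes cm [29.25 -8.94  0.76] yawnow 95.34 tcp [ 0.6139 -0.2349  0.1676] F [-0.3  0.2 -3.3] M [-0.06 -0.05 -0.02] w 0.0386 j6 -0.54
```

Request:
play_rows:
  moves:
    - [[0, 0, 0], [4, -1.2, 0], -1]
    - [[0, 0, 0], [5.8, -1.8, 0], -1]
    - [[0, 0, 0], [5.8, -1.8, 0], -1]
    - [[0, 0, 0], [5.8, -1.8, 0], -1]
    - [[0, 0, 0], [4.5, -1.4, 0], -1]

```text
t: 5.58
tcp_pos: [0.5088, 0.0175, 0.1678]
eef_rot: [0.0, 0.673, 0.739, 0.0]
force: [0.3, 0.4, -4.1]
gripper_width: 0.0388
```

Request:
play_rows:
  moves:
    - [[0, 0, 0], [2.6, -0.7, 0], -1]
    - [[0, 0, 0], [0.6, -0.2, 0], -1]
    - [[0, 0, 0], [0, 0, 0], -1]

```text
t: 5.95
tcp_pos: [0.4983, 0.0461, 0.1676]
eef_rot: [0.001, 0.673, 0.74, -0.0]
force: [0.3, 0.1, -4.3]
gripper_width: 0.0388
```

```bash
cat > see.py <<'E'
from h import *
import sys
a=snap('top','t2.png'); snap('scene','s2.png')
p=SEAT-EH*(.088+.06)
delta(np.r_[p,.16],95.3)
im=cv2.imread('pics/t2.png'); hsv=cv2.cvtColor(im,cv2.COLOR_BGR2HSV)
zu=r.get_obs()['tcp_pos'][2]-.014
c=cv2.resize(im[100:250,110:310],(800,600))
for (l,w) in ((118,47),(118,-47),(88,0)):
    o=r.get_obs()['tcp_pos']; q=proj('top',np.r_[o[:2]+EH*l/1000+np.array([-EH[1],EH[0]])*w/1000,zu+.005])[0]
    print(l,w,q); cv2.circle(c,(int((q[0]-110)*4),int((q[1]-100)*4)),3,(0,0,255),-1)
cv2.imwrite('pics/t2c.png',c)
E
python3 see.py
```

```text
t 6.05 turn [0.0003 0.0008 0.0001] shift now-axes cm [ 0.28 -0.05  0.74] target-axes cm [ 0.28 -0.05  0.74] yawnow 95.3 tcp [0.4986 0.0454 0.1674] F [-0.1 -0.2 -4.4] M [-0.06 -0.   -0.05] w 0.0385 j6 -0.11
118 47 [163.40647405 200.14382306]
118 -47 [160.72951737 157.59465734]
88 0 [175.66929309 177.40893471]
```

View pics/t2c.png

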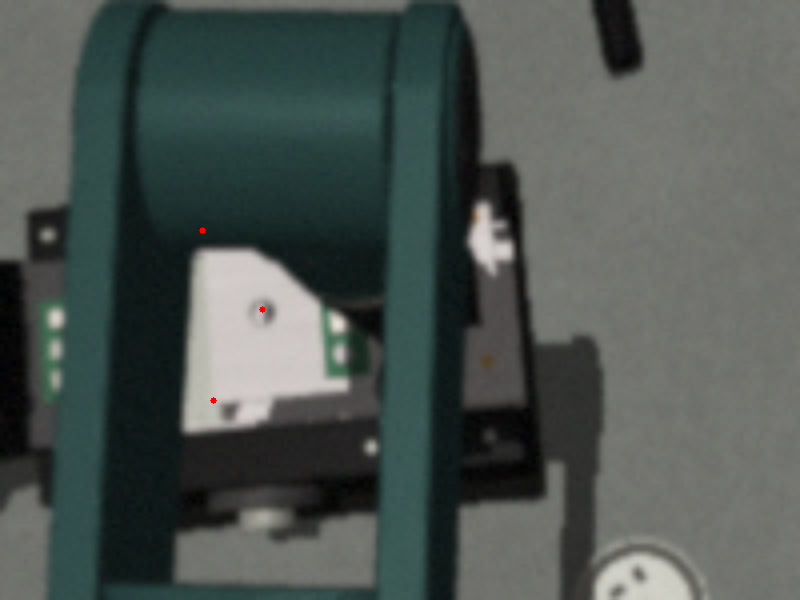

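The hole appears at (262,313) against (262,309) predicted, so it agrees to about 1.5 mm. The yaw is consistent. I lower it into the channel behind the brace.

Request:
play_rows:
  moves:
    - [[0, 0, 0], [0.1, -0.05, 3], -1]
    - [[0, 0, 0], [0, 0, 2.5], -1]
    - [[0, 0, 0], [0, 0, 0.8], -1]
    - [[0, 0, 0], [0, 0, 0], -1]

```text
t: 6.55
tcp_pos: [0.4977, 0.0466, 0.104]
eef_rot: [-0.0, 0.674, 0.739, -0.0]
force: [0.0, -0.1, -3.6]
gripper_width: 0.0387
```

Request:
play_rows:
  moves:
    - [[0, 0, 0], [0, 0, 0.6], -1]
    - [[0, 0, 0], [0, 0, 0.6], -1]
    - [[0, 0, 0], [0, 0, 0.6], -1]
    - [[0, 0, 0], [0, 0, 0.5], -1]
    - [[0, 0, 0], [0, 0, 0], -1]

```text
t: 7.18
tcp_pos: [0.4971, 0.0473, 0.0806]
eef_rot: [-0.0, 0.673, 0.74, -0.001]
force: [-0.2, -1.0, -4.5]
gripper_width: 0.0386
```

```bash
python3 -c "
from h import *
p=SEAT-EH*(.088+.008)
delta(np.r_[p,.075],95.3)
snap('scene','s3.png');c=cv2.imread('pics/s3.png');cv2.imwrite('pics/s3c.png',cv2.resize(c[120:260,250:450],(800,560)))"
```

```text
t 7.175 turn [-0.0014 -0.0001  0.0016] shift now-axes cm [5.27 0.1  0.56] target-axes cm [5.27 0.09 0.56] yawnow 95.39 tcp [0.4971 0.0473 0.0806] F [-0.2 -1.  -4.5] M [-0.04 -0.02 -0.  ] w 0.0386 j6 -0.11
```

View pics/s3c.png

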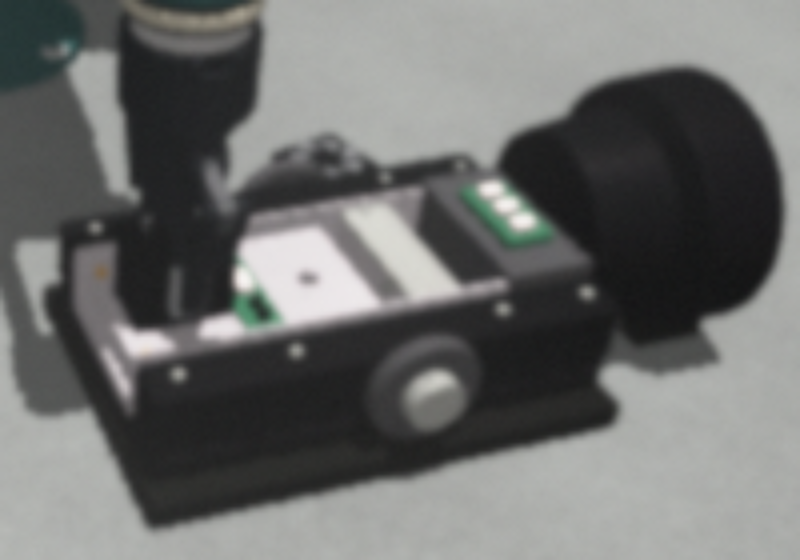

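The plate lies flat in the channel, its hole at (308,277) and its nose just behind the brace. I slide in with the underside about 13 mm above the deck.

Request:
play_rows:
  moves:
    - [[0, 0, 0], [0, 0.05, 0.3], -1]
    - [[0, 0, 0], [0.7, 0, 0], -1]
    - [[0, 0, 0], [0.7, 0, 0], -1]
    - [[0, 0, 0], [0.7, 0, 0], -1]
    - [[0, 0, 0], [0.3, 0, 0], -1]

```text
t: 7.85
tcp_pos: [0.4958, 0.0719, 0.0784]
eef_rot: [0.0, 0.673, 0.74, 0.0]
force: [-0.4, -0.3, -4.0]
gripper_width: 0.0385
```

Request:
play_rows:
  moves:
    - [[0, 0, 0], [0.7, 0, 0], -1]
    - [[0, 0, 0], [0.7, 0, 0], -1]
    - [[0, 0, 0], [0.7, 0, 0], -1]
    - [[0, 0, 0], [0.5, 0, 0], -1]
    - [[0, 0, 0], [0, 0, 0], -1]

```text
t: 8.48
tcp_pos: [0.4933, 0.0975, 0.0783]
eef_rot: [0.0, 0.673, 0.74, -0.0]
force: [0.8, -0.2, -4.2]
gripper_width: 0.0388
```

```bash
python3 -c "
from h import *
p=SEAT-EH*(.088+.008)
delta(np.r_[p,.075],95.3)"
```

```text
t 8.475 turn [0.     0.0002 0.0022] shift now-axes cm [ 0.24 -0.    0.33] target-axes cm [ 0.24 -0.    0.33] yawnow 95.43 tcp [0.4933 0.0975 0.0783] F [ 0.8 -0.2 -4.2] M [-0.08 -0.02  0.04] w 0.0388 j6 -0.01
```

Request:
play_rows:
  moves:
    - [[0, 0, 0], [0.2, 0, 0.2], -1]
    - [[0, 0, 0], [0, 0, 0.2], -1]
    - [[0, 0, 0], [0, 0, 0], -1]

```text
t: 8.85
tcp_pos: [0.493, 0.0989, 0.0739]
eef_rot: [-0.0, 0.673, 0.739, -0.0]
force: [-0.8, 0.4, -4.3]
gripper_width: 0.0385
```

Request:
play_rows:
  moves:
    - [[0, 0, 0], [0, 0, 0.1], -1]
    - [[0, 0, 0], [0, 0, 0], -1]

```text
t: 9.1
tcp_pos: [0.4932, 0.099, 0.0732]
eef_rot: [0.0, 0.673, 0.739, -0.0]
force: [0.1, 0.4, -4.2]
gripper_width: 0.0386
```

Request:
play_rows:
  moves:
    - [[0, 0, 0], [0, 0, 0.1], -1]
    - [[0, 0, 0], [0, 0, 0], -1]

```text
t: 9.35
tcp_pos: [0.4931, 0.0991, 0.0722]
eef_rot: [-0.0, 0.673, 0.74, -0.0]
force: [-0.2, -1.0, -4.0]
gripper_width: 0.0385
```

Request:
play_rows:
  moves:
    - [[0, 0, 0], [0, 0, 0.1], -1]
    - [[0, 0, 0], [0, 0, 0], -1]

```text
t: 9.6
tcp_pos: [0.4931, 0.0991, 0.0712]
eef_rot: [-0.0, 0.673, 0.74, -0.0]
force: [-0.1, 0.3, -4.0]
gripper_width: 0.0389
```

Request:
play_rows:
  moves:
    - [[0, 0, 0], [0, 0, 0.1], -1]
    - [[0, 0, 0], [0, 0, 0], -1]

```text
t: 9.85
tcp_pos: [0.4933, 0.0992, 0.0704]
eef_rot: [0.0, 0.673, 0.74, 0.0]
force: [-0.4, 0.6, -4.4]
gripper_width: 0.039
```

Request:
play_rows:
  moves:
    - [[0, 0, 0], [0, 0, 0.1], -1]
    - [[0, 0, 0], [0, 0, 0], -1]

```text
t: 10.1
tcp_pos: [0.4934, 0.0994, 0.0696]
eef_rot: [0.0, 0.673, 0.74, 0.0]
force: [-0.0, 0.5, -2.9]
gripper_width: 0.0387
```

Request:
play_rows:
  moves:
    - [[0, 0, 0], [0, 0, 0.1], -1]
    - [[0, 0, 0], [0, 0, 0], -1]

```text
t: 10.35
tcp_pos: [0.4935, 0.0995, 0.0688]
eef_rot: [0.0, 0.673, 0.74, 0.001]
force: [-0.3, 1.6, -0.3]
gripper_width: 0.0386
```

```bash
python3 -c "
from h import *
p=SEAT-EH*(.088+.008)
delta(np.r_[p,.075],95.3)
snap('scene','s4.png');c=cv2.imread('pics/s4.png');cv2.imwrite('pics/s4c.png',cv2.resize(c[150:230,260:380],(780,520),interpolation=2))"
```

```text
t 10.35 turn [ 0.001  -0.0008  0.0015] shift now-axes cm [ 0.04 -0.04 -0.62] target-axes cm [ 0.04 -0.04 -0.62] yawnow 95.39 tcp [0.4935 0.0995 0.0688] F [-0.3  1.6 -0.3] M [0.6  0.14 0.04] w 0.0386 j6 -0.01
```

View pics/s4c.png

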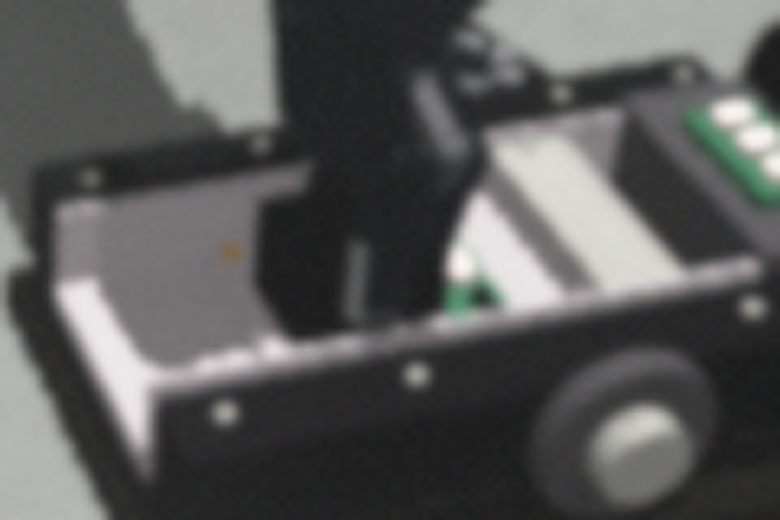

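Contact ahead of the grip: the force rose by 4 N with a pitch moment and a slight forward push. So the nose or hole edge sits on the pin and the pin is ahead. I feel forward in small steps under this light load.

Request:
play_rows:
  moves:
    - [[0, 0, 0], [0.15, 0, 0], -1]
    - [[0, 0, 0], [0, 0, 0], -1]

```text
t: 10.65
tcp_pos: [0.493, 0.1005, 0.0681]
eef_rot: [0.0, 0.673, 0.74, -0.0]
force: [0.1, 1.6, -3.0]
gripper_width: 0.0384
```

Request:
play_rows:
  moves:
    - [[0, 0, 0], [0.15, 0, 0], -1]
    - [[0, 0, 0], [0, 0, 0], -1]

```text
t: 10.9
tcp_pos: [0.4928, 0.1015, 0.068]
eef_rot: [0.0, 0.673, 0.74, -0.001]
force: [0.4, -0.5, -3.0]
gripper_width: 0.0388
```

Request:
play_rows:
  moves:
    - [[0, 0, 0], [0.15, 0, 0], -1]
    - [[0, 0, 0], [0, 0, 0], -1]

```text
t: 11.15
tcp_pos: [0.4926, 0.1035, 0.0681]
eef_rot: [-0.0, 0.673, 0.74, -0.0]
force: [0.2, -0.7, -3.3]
gripper_width: 0.0387
```

Request:
play_rows:
  moves:
    - [[0, 0, 0], [0, 0, 0.1], -1]
    - [[0, 0, 0], [0, 0, 0], -1]

```text
t: 11.4
tcp_pos: [0.4926, 0.1036, 0.0678]
eef_rot: [-0.0, 0.673, 0.74, -0.0]
force: [-1.8, -1.0, 2.0]
gripper_width: 0.0389
```

```bash
python3 -c "
from h import *
delta(np.r_[SEAT-EH*.088,.0616],95.3)"
```

```text
t 11.4 turn [-0.0004  0.0001  0.0015] shift now-axes cm [0.43 0.02 0.62] target-axes cm [0.43 0.02 0.62] yawnow 95.39 tcp [0.4926 0.1036 0.0678] F [-1.8 -1.   2. ] M [-0.3  0.5 -0.1] w 0.0389 j6 0.0
```

The reaction now comes from behind the grip and equals about 6 N, which is the spring strip's starting force. So the hole is over the pin (underside about 4 mm above the deck). I press on gently.

Request:
play_rows:
  moves:
    - [[0, 0, 0], [-0.05, 0, 0.1], -1]
    - [[0, 0, 0], [0, 0, 0.05], -1]
    - [[0, 0, 0], [0, 0, 0], -1]

```text
t: 11.78
tcp_pos: [0.4926, 0.1035, 0.066]
eef_rot: [-0.0, 0.673, 0.74, 0.0]
force: [-4.0, 1.4, 3.2]
gripper_width: 0.0384
```

Request:
play_rows:
  moves:
    - [[0, 0, 0], [0, 0, 0.1], -1]
    - [[0, 0, 0], [0, 0, 0], -1]

```text
t: 12.02
tcp_pos: [0.4926, 0.1035, 0.0648]
eef_rot: [-0.0, 0.673, 0.74, 0.0]
force: [-4.1, 2.7, 4.0]
gripper_width: 0.0384
```

```bash
python3 -c "
from h import *
delta(np.r_[SEAT-EH*.088,.0641],95.3)"
```

```text
t 12.025 turn [-0.0004 -0.0008  0.0016] shift now-axes cm [0.44 0.02 0.07] target-axes cm [0.44 0.01 0.07] yawnow 95.39 tcp [0.4926 0.1035 0.0648] F [-4.1  2.7  4. ] M [ 0.34  0.88 -0.1 ] w 0.0384 j6 -0.0
```

Request:
play_rows:
  moves:
    - [[0, 0, 0], [0.06, -0.06, 0], -1]
    - [[0, 0, 0], [0, 0, 0.07], -1]
    - [[0, 0, 0], [0, 0, 0], -1]

```text
t: 12.4
tcp_pos: [0.4926, 0.1035, 0.0643]
eef_rot: [0.0, 0.673, 0.74, 0.0]
force: [-2.9, 2.0, 4.3]
gripper_width: 0.0388
```

Request:
play_rows:
  moves:
    - [[0, 0, 0], [0, 0, 0.06], -1]
    - [[0, 0, 0], [0, 0, 0], -1]

```text
t: 12.65
tcp_pos: [0.4926, 0.1035, 0.0641]
eef_rot: [0.0, 0.673, 0.74, 0.0]
force: [-3.7, 1.2, 6.1]
gripper_width: 0.0384
```

```bash
python3 -c "
from h import *
delta(np.r_[SEAT-EH*.088,.0641],95.3)"
```

```text
t 12.65 turn [0.001  0.0003 0.0015] shift now-axes cm [ 0.43  0.02 -0.  ] target-axes cm [ 0.43  0.02 -0.  ] yawnow 95.39 tcp [0.4926 0.1035 0.0641] F [-3.7  1.2  6.1] M [ 0.07  0.69 -0.08] w 0.0384 j6 0.0
```

Request:
play_rows:
  moves:
    - [[0, 0, 0], [0, -0.05, 0.1], -1]
    - [[0, 0, 0], [0, 0, 0], -1]

```text
t: 12.9
tcp_pos: [0.4926, 0.1035, 0.0641]
eef_rot: [0.001, 0.673, 0.74, 0.001]
force: [-2.8, 1.3, 10.7]
gripper_width: 0.0385
```

Request:
play_rows:
  moves:
    - [[0, 0, 0], [0, -0.05, 0.1], -1]
    - [[0, 0, 0], [0, 0, 0], -1]

```text
t: 13.15
tcp_pos: [0.4926, 0.1035, 0.0641]
eef_rot: [0.001, 0.673, 0.74, 0.001]
force: [-4.5, 0.5, 14.6]
gripper_width: 0.0387
```

```bash
python3 -c "
from h import *
delta(np.r_[SEAT-EH*.088,.0641],95.3)"
```

```text
t 13.15 turn [0.0036 0.0003 0.0014] shift now-axes cm [0.43 0.02 0.  ] target-axes cm [0.43 0.02 0.  ] yawnow 95.38 tcp [0.4926 0.1035 0.0641] F [-4.5  0.5 14.6] M [ 0.09  1.21 -0.08] w 0.0387 j6 0.0
```

Request:
play_rows:
  moves:
    - [[0.004, 0, 0], [0, 0, 0.1], -1]
    - [[0, 0, 0], [0, 0, 0.05], -1]
    - [[0, 0, 0], [0, 0, 0], -1]

```text
t: 13.52
tcp_pos: [0.4926, 0.1035, 0.064]
eef_rot: [0.0, 0.673, 0.74, -0.0]
force: [-9.3, 0.1, 20.0]
gripper_width: 0.0385
```

```bash
python3 -c "
from h import *
delta(np.r_[SEAT-EH*.088,.0641],95.3)
snap('scene','s5.png');c=cv2.imread('pics/s5.png')
o=r.get_obs()['tcp_pos']; f=np.array([-EH[1],EH[0]])
# plate top-edge prediction on deck: corners tail(-40), nose +118, z=.055
for l,w in((-40,47),(-40,-47),(118,47),(118,-47),(53,0),(88,0)):
    q=proj('scene',np.r_[o[:2]+EH*l/1000+f*w/1000,.055])[0]; cv2.circle(c,(int(q[0].round()),int(q[1].round())),0,(0,0,255),-1)
cv2.imwrite('pics/s5c.png',cv2.resize(c[150:230,260:380],(780,520),interpolation=2))"
```

```text
t 13.525 turn [-0.      0.0004  0.0015] shift now-axes cm [ 0.44  0.01 -0.01] target-axes cm [ 0.44  0.01 -0.01] yawnow 95.38 tcp [0.4926 0.1035 0.064 ] F [-9.3  0.1 20. ] M [ 0.01  1.52 -0.04] w 0.0385 j6 0.0
```

View pics/s5c.png

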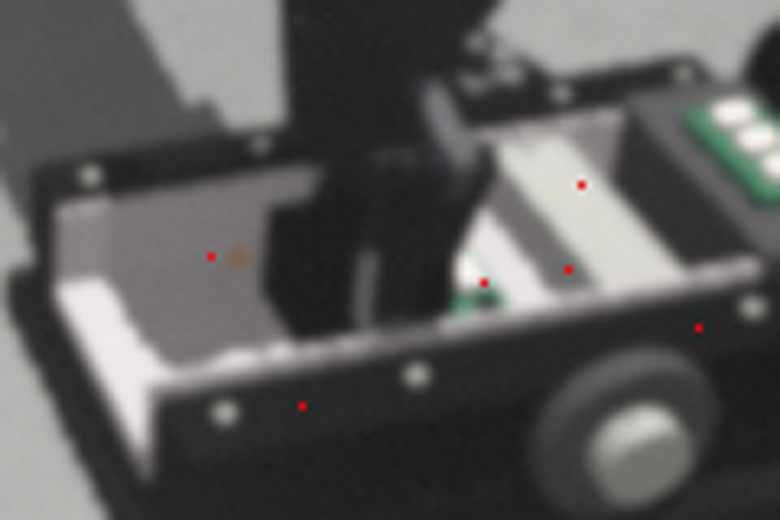

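Request:
play_rows:
  moves:
    - [[0, 0, 0], [0, -0.1, -0.15], -1]
    - [[0, 0, 0], [0.15, 0, 0], -1]
    - [[0, 0, 0], [0, 0, 0], -1]

```text
t: 13.95
tcp_pos: [0.4926, 0.1035, 0.0641]
eef_rot: [0.002, 0.673, 0.739, -0.0]
force: [-1.4, -3.3, 11.7]
gripper_width: 0.039
```

Request:
play_rows:
  moves:
    - [[0, 0, 0], [0.15, 0, 0], -1]
    - [[0, 0, 0], [0, 0, 0], -1]

```text
t: 14.2
tcp_pos: [0.4926, 0.1035, 0.0642]
eef_rot: [0.003, 0.673, 0.739, -0.001]
force: [-2.4, -7.9, 11.5]
gripper_width: 0.0388
```

Request:
play_rows:
  moves:
    - [[0, 0, 0], [0.1, 0, 0], -1]
    - [[0, 0, 0], [0, 0, 0], -1]

```text
t: 14.45
tcp_pos: [0.4926, 0.1037, 0.0643]
eef_rot: [0.004, 0.673, 0.739, -0.002]
force: [-1.5, -10.1, 12.0]
gripper_width: 0.0385
```

Under a 10 N forward nudge with only about 15 N pressing, the plate does not move (0.2 mm), so the pin is holding it. I relax the nudge and press firmly again.

Request:
play_rows:
  moves:
    - [[0, 0, 0], [-0.2, 0, 0], -1]
    - [[0, 0, 0], [-0.18, 0, 0.1], -1]
    - [[0, 0, 0], [0, 0, 0.12], -1]
    - [[0, 0, 0], [0, 0, 0], -1]
    - [[0, 0, 0], [0, 0, 0], -1]

```text
t: 15.08
tcp_pos: [0.4926, 0.1037, 0.064]
eef_rot: [0.001, 0.673, 0.739, 0.001]
force: [-5.5, 0.4, 19.9]
gripper_width: 0.0384
```

```bash
python3 -c "
from h import *
delta(np.r_[SEAT-EH*.088,.0641],95.3)"
```

```text
t 15.075 turn [0.0023 0.0003 0.0013] shift now-axes cm [ 0.42  0.01 -0.01] target-axes cm [ 0.42  0.01 -0.01] yawnow 95.38 tcp [0.4926 0.1037 0.064 ] F [-5.5  0.4 19.9] M [-0.01  1.6  -0.06] w 0.0384 j6 0.0
```

```bash
python3 -c "
from h import *
print(r.close_job())
o=r.get_obs();print(o['t'],o['tcp_pos'],o['force'],o['gripper_width'])"
```

```text
the job is handed in; nothing more can be done
None
the job is handed in; nothing more can be done
```

I put the LED driver module back into the lamp head, hole over the locating pin and plate pressed on the deck. I handed it in at about 15 s while still holding it down.

I gripped the white-plate module by its black heat sink, lowered it into the channel behind the brace and slid the nose in. I felt the pin at about 4 N of contact and worked forward until the hole dropped over it. Then I pressed the plate down against the contacts.

**Last checks:**
- **Height:** the plate stopped hard at TCP z = 0.064 m. That is the deck height expected from the grasp.
- **Contacts:** on the way down the force rose from about 6 N to 8–9 N, as the spring contacts should. The final reading was 20 N upwards on the tool, so about 24 N pressing with the module's weight.
- **Tilt:** the tool stood 0.002 rad or less off level.
- **Pin:** a forward nudge of about 10 N moved the plate only 0.2 mm, so the pin is holding it. Part of that resistance could have been friction. The pin and hole are hidden under the brace, so no picture confirms the fit.

**Left over:**
- **Sideways force:** about 5 N sideways and a 1.6 N m moment remained, probably from light contact with a web or the pin. I did not remove it.
- **Bystanders:** I felt no contact with anything else on the bench, but I did not measure the other objects again.
- **After hand-in:** no state could be read, so the last second of holding is unchecked.

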